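# Post a lock case through the drop-chute flap

### The arm

A 7-joint arm with a two-finger parallel gripper is mounted at the origin on the work surface. World frame = base frame: x ahead of the robot, y to its left, z up, the work surface at z = 0. Lengths are in m, angles in degrees, forces in N, time in s.
With the tool pointing down it reaches from about 0.425 to 0.875 m from the base axis. Payload 8.4 kg.
Tool frame: the origin (TCP) lies between the finger pads; the fingertips stand 22 mm ahead of it and the grasp point (between the pads) lies 3 mm ahead of it; z points along the fingers, y is the line along which they close (so a half turn about z gives the same grasp; the last joint's range is limited). The gripper opens to 87 mm and grips with 3 to 60 N. Pads are 19 mm wide; open, the fingers measure 117 mm over their backs; the gripper's body (75 mm by 190 mm) begins 51 mm behind the grasp point.
Start: joints at [68.572, 19.091, 2.286, 83.961, -0.768, 76.965, -3.352], TCP at [0.176, -0.626, 0.245] pointing down, gripper open.
Joint ranges: [-147.57, 147.57], [-21.85, 119.76], [-74.77, 79.35], [14.55, 137.4], [-85.83, 265.84], [4.83, 119.75], [-152.11, 152.11]. Speed limits (degrees/s): [127.2, 127.2, 159.86, 159.86, 180, 180, 180].

### API

Orientations are given as a 3x3 rotation matrix whose columns are the frame's x, y, z axes.
In Python, from plant import r gives the robot as it stands.
- The arm moves only by the tool arm_command, never from a script. Its argument "increments" is a list of rows, each an object of numbers: "x", "y", "z": the shift along the world's x, y, z in mm; "wx", "wy", "wz": the turn, a rotation vector about the world's x, y, z in degrees. A call has 1 to 10 rows; each row shifts and turns the commanded pose from where the row before left it; what a row does not reach is not made up. A row lasts 1/8 s, in which the tool goes at most 62.5 mm and 10.7 degrees, less where a joint would pass 70% of its speed; a pose out of reach is approached as far as the arm can. A call is refused whole if a number of a shift passes 62.5 or a number of a turn 10.7, either way. A call with a gripper value outside its range is refused whole. "jaw" is the finger opening in mm, from 0 to 87, set as the call begins (left out, the last holds). The fingers move at their own pace and stop on an object; the grip force is fixed at half the most. Time passes only in rows, so rows that do not move let the fingers close. It gives the time, the measured TCP pose, the force, the opening and the grip force at its end, in the units of the state.
- r.get_obs(): the state, without advancing time (a new reading comes with each control period).
- r.snapshot(name): name is "scene" or "top" or "wrist"; returns (picture, depth): 400x640x3 uint8, red, green, blue; 400x640 float32, m along the optical axis (not along the pixel's ray), 0 where there is no reading.
- r.calibration(name): a dict with "fov_y" (degrees; the focal length in pixels is half the picture's height over the tangent of half this angle, whatever the lens; pixels are square), "cx", "cy" (the principal point, pixels), "R" (3x3) and "t" (3): a world point X has camera coordinates R X + t; the wrist camera has in their place "T_tool_cam" (4x4, takes a point from camera to tool coordinates, whose origin is the TCP and whose axes are the flange's). Camera axes: x right, y down, z forward; pixel columns grow to the right and rows downward; lengths in m; the calibration is good to about 2 mm. A picture is of the moment at which its call begins: read the wrist's pose just before it. calibration takes no time and is no camera call.
- r.close_job(): hands the job in; it is judged then, once.
The state is a dict: "time_s": time; "joints": joint angles; "joint_vel": joint speeds; "tau": joint torques, N m; "eef_pos": TCP position; "eef_rot": TCP orientation; "wrist_force": force on the tool from outside, world axes, zero at the start; "moment": the same for the moment, N m; "grip_width": finger opening in m; "finger_force": force on a finger pad.
Only numpy, scipy, OpenCV 4.12 (cv2) and the standard library are available. Lean on these libraries where they do the work, as an engineer would, in place of code of your own. Each camera call takes 0.05 s, during which the arm holds its last target. There are 200 camera calls.

### The job

With your fingertips, push the loose lock case along the steel feed shelf and through the hanging flap so that it drops into the tub behind; if it is off to one side, nudge it in front of the opening first. Then draw back so that the flap swings fully shut. Only push it, never pick the lock case up, and leave all the other things on the shelf and the bench where they are.

Things in the scene. Friction and masses are not known exactly. Their poses are not given: they have to be found in the camera images.
- chute: Grey steel drop chute, fixed, position and heading vary. Origin on the bench under the middle of the shut flap; x points through the flap towards the tub, y across, z up. Flat feed shelf, top at z 90 mm, from x -200 to +4 mm, y -130 to +130 mm, no side lips. Upright front plate at x -4 to +4 mm, 144 mm high above the bench, with a mouth in its middle, 88 mm wide (y -44 to +44).
- mouth (a point): Middle of the mouth on the shelf top, under the shut flap (0, 0, 90 mm in the chute's frame, same axes). The mouth is open from the shelf up to the flap's hinge rod, radius 3 mm, whose axis crosses 47 mm above this point.
- tub (a point): Middle of the tub's floor, behind the flap (72, 0, 6 mm in the chute's frame). The tub reaches from chute x +4 (the shelf's edge) to +140 mm, 252 mm wide inside, side walls 140 mm and rear wall 65 mm above the bench; four steel guard wires, 4 mm thick, cross it 140 mm above the bench at chute x 45, 75, 105 and 135 mm.
- flap (a joint): Hinge of the aluminium gravity flap, 82 mm wide, 3 mm thick, 60 g, hanging from the rod to 2 mm above the shelf. 0 = hanging shut; grows as the lower edge is pushed inward (chute +x), to 1.5 rad; it cannot swing outward. No spring: the lock case pushed against it opens it to about 1.1 rad, and it falls shut by itself.
- lock_center (a point): Centre (half-way up) of the lock case: dark steel block 64 long (own x), 44 wide, 26 mm high, brass bolt stub sticking 8 mm out of its +x end, flat brass key face on top, 0.2 to 0.4 kg. Lies on the shelf, bolt roughly towards the flap, skewed up to 0.4 rad, up to 45 mm off the mouth's middle, centre 95 to 120 mm before the flap. Tips into the tub once its centre is past the shelf's edge.
- lock: The same lock case, origin at the centre of its underside.
- barrel: Bystander: brass lock barrel standing on the shelf near one side of the mouth, diameter 32 mm at its foot, 34 mm tall; origin at the centre of its underside.
- keeper: Bystander: steel strike keeper standing on the shelf near the other side of the mouth, 30 x 30 mm, 34 mm tall; origin at the centre of its underside. Barrel and keeper may change sides.
- padlock: Bystander: brass padlock standing on the bench, 50 x 24 mm, 74 mm tall; origin at the centre of its underside.
- oil: Bystander: small can, diameter 44 mm, 130 mm tall, standing on the bench; origin at the centre of its underside.
- driver: Bystander: screwdriver lying on the bench along its own x, handle towards -x.
- pintray: Bystander: small black divided tray on the bench, 110 x 80 x 35 mm; origin at the centre of its underside.
- blanks: Bystander: cardboard carton on the bench, 70 x 50 x 30 mm; origin at the centre of its underside.

How it is judged:
By the outcome, as a careful person would: the job done as asked, in the order asked, and still so for the second after the job is handed in, with the robot touching nothing.
It also fails if it takes over 45 s, if anything falls off the work surface, if the arm or the gripper's body presses on something with over 40 N, if the wrist force passes 120 N, or if a joint passes its speed limit or range.

## Working session

There is one attempt and no reset: what is moved stays moved. The work goes in short steps, Python scripts to look and compute and a tool call to move; the robot and the scene stay as the last step left them, time stands still between calls to the robot, and variables do not carry over. Pictures are saved under pics/ and viewed, at most 10 in all, crops included, and the job is handed in when it is done.

Besides the shell and the picture viewer there is one more tool, called after "Emit:" by a JSON object that holds its "method" and its "body", one argument or row to a line. arm_command: Moves the arm, as the interface text tells. Its arguments: {"type":"object","properties":{"increments":{"type":"array","items":{"type":"object","properties":{"x":{"type":"number"},"y":{"type":"number"},"z":{"type":"number"},"wx":{"type":"number"},"wy":{"type":"number"},"wz":{"type":"number"}}}},"jaw":{"type":"number"}},"required":["increments"]}

```bash
mkdir -p pics
cat > h.py <<'E'
import numpy as np, cv2
from plant import r
def snap(n,f):
    p,d=r.snapshot(n); cv2.imwrite('pics/'+f+'.png',p[:,:,::-1]); np.savez('pics/'+f+'.npz',p=p,d=d); return p,d
def pts(n,d,uv):
    c=r.calibration(n); f=200/np.tan(np.radians(c['fov_y'])/2); R=np.array(c['R']);t=np.array(c['t'])
    out=[]
    for u,v in uv:
        z=d[int(v),int(u)]; out.append(R.T@(np.array([(u-c['cx'])/f*z,(v-c['cy'])/f*z,z])-t))
    return np.array(out)
def plane(n,uv,h):
    c=r.calibration(n); f=200/np.tan(np.radians(c['fov_y'])/2); R=np.array(c['R']);t=np.array(c['t'])
    o=-R.T@t; out=[]
    for u,v in uv:
        w=R.T@np.array([(u-c['cx'])/f,(v-c['cy'])/f,1]); out.append(o+w*(h-o[2])/w[2])
    return np.array(out)
E
python3 - <<'E'
from h import *
snap('top','top1');snap('scene','sc1')
o=r.get_obs();print(o['eef_pos'],o['eef_rot'],o['time_s']);print(r.calibration('top'))
E
```

```text
[ 0.17623623 -0.62525167  0.24374898] [[ 9.62496921e-01  2.71292155e-01 -4.93231822e-04]
 [ 2.71292586e-01 -9.62495927e-01  1.38716322e-03]
 [-9.84071203e-05 -1.46895046e-03 -9.99998916e-01]] 0.1
{'fov_y': 57.59340259462809, 'cx': 319.73281564565775, 'cy': 195.4999500073867, 'R': array([[ 0.02493381, -0.99968682, -0.00213925],
       [-0.99788123, -0.02476003, -0.0601663 ],
       [ 0.06009449,  0.00363489, -0.99818607]]), 't': array([-0.00351371,  0.53310223,  1.25886857])}
```

View pics/top1.png

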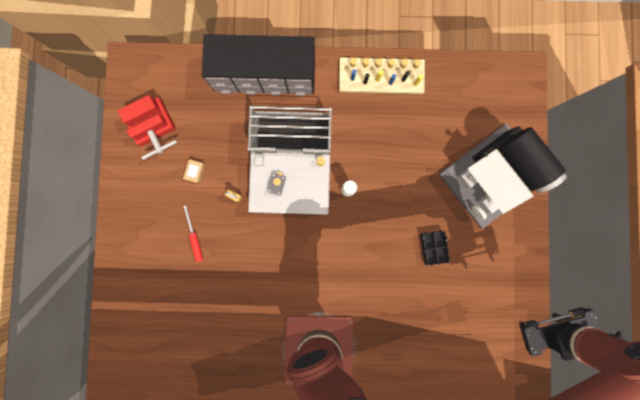

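View pics/sc1.png

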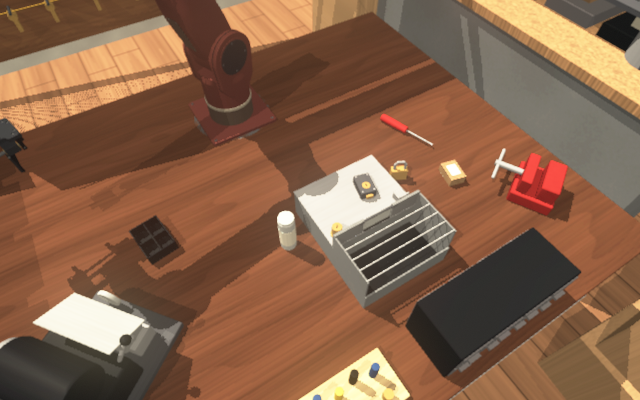

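The top view shows the shelf at about (249–329, 151–213), with the lock case at (277,182), its bolt roughly up towards the flap. The barrel is at (320,160), the keeper at (259,160), the oil can at (349,187) and the padlock at (232,195). Next I measure these.

Run:
```python
from h import *
z=np.load('pics/top1.npz');p,d=z['p'],z['d']
c=cv2.resize(p[95:225,215:365],None,fx=5,fy=5,interpolation=cv2.INTER_CUBIC);cv2.imwrite('pics/crop1.png',c[:,:,::-1])
uv=[(u,v) for v in range(95,225) for u in range(235,345)]
P=pts('top',d,uv);uv=np.array(uv)
s=(abs(P[:,2]-.09)<.006)
m=np.zeros((400,640),np.uint8);m[uv[s,1],uv[s,0]]=255
m=cv2.morphologyEx(m,cv2.MORPH_OPEN,np.ones((5,5)))
cn=max(cv2.findContours(m,0,1)[0],key=cv2.contourArea)
re=cv2.minAreaRect(cn);b=cv2.boxPoints(re);print(re,b);print(plane('top',b,.09).round(4))
for nm,lo,hi in (('lock',.108,.119),('tall',.12,.128),('plate',.137,.15)):
    k=(P[:,2]>lo)&(P[:,2]<hi)
    m=np.zeros((400,640),np.uint8);m[uv[k,1],uv[k,0]]=255
    n,l,st,ce=cv2.connectedComponentsWithStats(m)
    for i in range(1,n):
        if st[i,4]>15:
            cc=cv2.findContours((l==i).astype(np.uint8),0,1)[0][0];rr=cv2.minAreaRect(cc)
            print(nm,st[i],ce[i].round(1),plane('top',[ce[i]],(lo+hi)/2).round(4),np.round(rr[1],1),rr[2])
```

```text
((288.61761474609375, 182.58950805664062), (78.76399993896484, 59.74675369262695), 1.2453643083572388) [[248.59566 211.5999 ]
 [249.89418 151.86726]
 [328.6396  153.57912]
 [327.34106 213.31175]]
[[ 0.4697  0.2423  0.09  ]
 [ 0.6681  0.2453  0.09  ]
 [ 0.6688 -0.0166  0.09  ]
 [ 0.4705 -0.017   0.09  ]]
lock [255 156   9   9  64] [258.5 160.4] [[0.6367 0.2115 0.1135]] [8. 8.] 0.0
lock [267 172  18  23 233] [276.1 183.6] [[0.5622 0.1519 0.1135]] [13.7 21.8] 15.945395469665527
tall [253 155  10   2  20] [257.5 155.5] [[0.6509 0.2135 0.124 ]] [1. 9.] 90.0
tall [317 156   7   8  42] [320. 160.] [[0.6413 0.0112 0.124 ]] [6. 7.] 0.0
plate [248 106  83  45 573] [284.7 126.1] [[0.7444 0.1266 0.1435]] [81.5 44. ] 1.4502161741256714
plate [276 145  54   8 126] [306.2 150. ] [[0.6691 0.056  0.1435]] [ 7. 53.] 90.0
```

View pics/crop1.png

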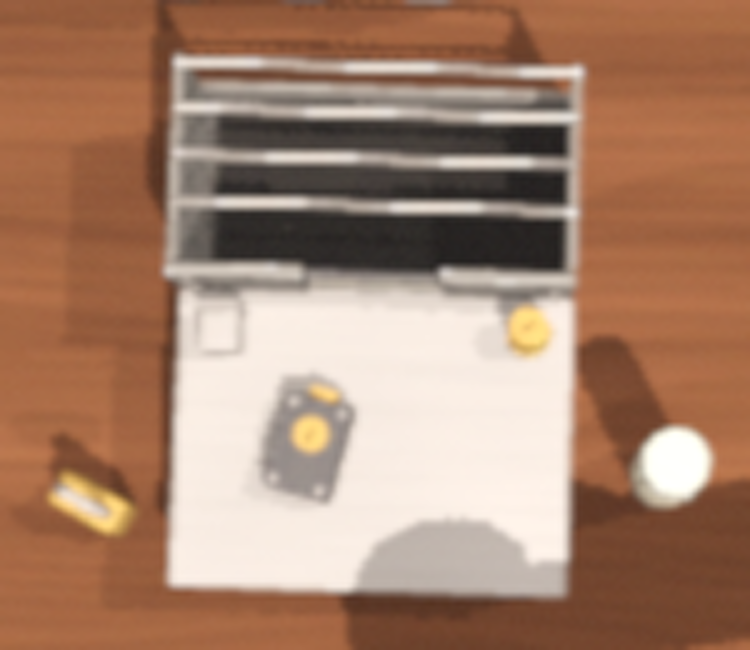

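The crop agrees: the mouth spans crop x 305–440, and the lock is at about (310,440), leaning right by about 16°. I get the chute heading at about 0, the mouth near (0.670, 0.113), and the lock near (0.562, 0.152) with a heading of about −15°. I'll move over it now.

Emit:
{"method": "arm_command", "body": {
  "increments": [
    {"x":27,"y":35},
    {"x":27,"y":35},
    {"x":27,"y":35},
    {"x":27,"y":35},
    {"x":27,"y":35},
    {"x":27,"y":35},
    {"x":27,"y":35},
    {"x":27,"y":35},
    {"x":27,"y":35},
    {"x":27,"y":35}
  ],
  "jaw": 87
}}

```text
invalid input
```

Emit:
{"method": "arm_command", "body": {
  "increments": [
    {"x":12,"y":42,"wz":-3},
    {"x":12,"y":42,"wz":-3},
    {"x":12,"y":42,"wz":-3},
    {"x":12,"y":42,"wz":-3},
    {"x":12,"y":42,"wz":-3},
    {"x":12,"y":42,"wz":-3},
    {"x":12,"y":42,"wz":-3},
    {"x":12,"y":42,"wz":-3},
    {"x":12,"y":42,"wz":-3},
    {"x":12,"y":42,"wz":-3}
  ]
}}

```text
invalid input
```

Emit:
{"method": "arm_command", "body": {
  "increments": [
    {},
    {}
  ]
}}

```text
invalid input
```

Run:
```python
from h import *
o=r.get_obs();np.savez('w1o.npz',p=o['eef_pos'],R=o['eef_rot'])
p,d=snap('wrist','w1')
print(o['eef_pos'],o['eef_rot'],o['joints']);print(r.calibration('wrist'))
```

```text
[ 0.17623623 -0.62525167  0.24374898] [[ 9.62496921e-01  2.71292155e-01 -4.93231822e-04]
 [ 2.71292586e-01 -9.62495927e-01  1.38716322e-03]
 [-9.84071203e-05 -1.46895046e-03 -9.99998916e-01]] [68.57191905 19.12885006  2.28593905 84.00443309 -0.76825281 76.96632538
 -3.35267423]
{'fov_y': 69.2844185375464, 'cx': 314.4331924591374, 'cy': 195.68601875678903, 'T_tool_cam': array([[ 8.90396681e-04, -9.62804967e-01, -2.70195859e-01,
         7.45373733e-02],
       [ 9.99999348e-01,  1.05059337e-03, -4.48268960e-04,
        -1.90208686e-04],
       [ 7.15461560e-04, -2.70195284e-01,  9.62805275e-01,
        -1.39320473e-01],
       [ 0.00000000e+00,  0.00000000e+00,  0.00000000e+00,
         1.00000000e+00]])}
```

View pics/w1.png

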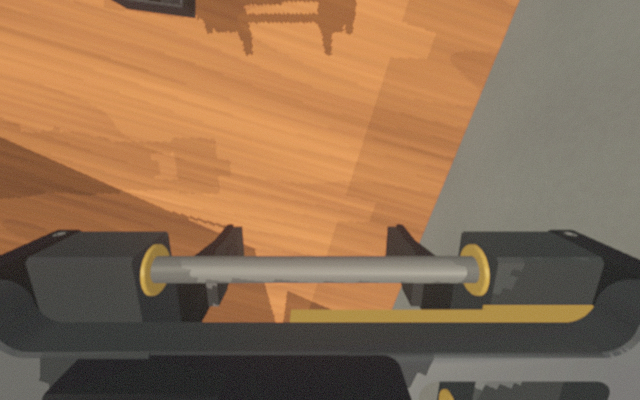

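The wrist view is still at the start pose, showing the bench edge and the open fingers at (230,260) and (405,260), because the moves were refused. I'll retry with every key given.

Emit:
{"method": "arm_command", "body": {
  "increments": [
    {"x":27,"y":35,"z":0,"wx":0,"wy":0,"wz":0},
    {"x":27,"y":35,"z":0,"wx":0,"wy":0,"wz":0},
    {"x":27,"y":35,"z":0,"wx":0,"wy":0,"wz":0},
    {"x":27,"y":35,"z":0,"wx":0,"wy":0,"wz":0},
    {"x":27,"y":35,"z":0,"wx":0,"wy":0,"wz":0},
    {"x":27,"y":35,"z":0,"wx":0,"wy":0,"wz":0},
    {"x":27,"y":35,"z":0,"wx":0,"wy":0,"wz":0},
    {"x":27,"y":35,"z":0,"wx":0,"wy":0,"wz":0},
    {"x":27,"y":35,"z":0,"wx":0,"wy":0,"wz":0},
    {"x":27,"y":35,"z":0,"wx":0,"wy":0,"wz":0}
  ]
}}

```text
time_s: 1.4
eef_pos: [0.447, -0.2743, 0.2445]
eef_rot: [[0.963, 0.271, -0.0], [0.271, -0.963, 0.0], [-0.0, -0.0, -1.0]]
wrist_force: [-0.2, -0.6, 0.1]
grip_width: 0.0871
finger_force: 0.0
```

Emit:
{"method": "arm_command", "body": {
  "increments": [
    {"x":4,"y":42,"z":0,"wx":0,"wy":0,"wz":-3},
    {"x":4,"y":42,"z":0,"wx":0,"wy":0,"wz":-3},
    {"x":4,"y":42,"z":0,"wx":0,"wy":0,"wz":-3},
    {"x":4,"y":42,"z":0,"wx":0,"wy":0,"wz":-3},
    {"x":4,"y":42,"z":0,"wx":0,"wy":0,"wz":-3},
    {"x":4,"y":42,"z":0,"wx":0,"wy":0,"wz":-3},
    {"x":4,"y":42,"z":0,"wx":0,"wy":0,"wz":-3},
    {"x":4,"y":42,"z":0,"wx":0,"wy":0,"wz":-3},
    {"x":4,"y":42,"z":0,"wx":0,"wy":0,"wz":-3},
    {"x":4,"y":42,"z":0,"wx":0,"wy":0,"wz":-3}
  ]
}}

```text
time_s: 2.65
eef_pos: [0.4862, 0.1456, 0.2445]
eef_rot: [[0.969, -0.248, 0.0], [-0.248, -0.969, -0.0], [0.0, 0.0, -1.0]]
wrist_force: [0.6, -0.5, 0.3]
grip_width: 0.0867
finger_force: 0.0
```

Emit:
{"method": "arm_command", "body": {
  "increments": [
    {"x":0,"y":0,"z":0,"wx":0,"wy":0,"wz":0}
  ]
}}

```text
time_s: 2.78
eef_pos: [0.4857, 0.148, 0.2445]
eef_rot: [[0.97, -0.241, -0.0], [-0.241, -0.97, 0.001], [-0.001, -0.001, -1.0]]
wrist_force: [-0.4, -0.9, 0.5]
grip_width: 0.0869
finger_force: 0.0
```

```bash
cat >> h.py <<'E'
def wplane(o,uv,h):
    c=r.calibration('wrist'); f=200/np.tan(np.radians(c['fov_y'])/2); T=np.array(c['T_tool_cam'])
    R=np.array(o['eef_rot']); org=R@T[:3,3]+o['eef_pos']; out=[]
    for u,v in uv:
        w=R@T[:3,:3]@np.array([(u-c['cx'])/f,(v-c['cy'])/f,1]); out.append(org+w*(h-org[2])/w[2])
    return np.array(out)
E
python3 - <<'E'
from h import *
o=r.get_obs();np.savez('w2o.npz',eef_pos=o['eef_pos'],eef_rot=o['eef_rot'])
p,d=snap('wrist','w2')
print(o['eef_pos'],o['eef_rot'],o['joints'])
E
```

```text
[0.48569843 0.14798594 0.24446747] [[ 9.70410555e-01 -2.41460529e-01 -4.08855246e-04]
 [-2.41459698e-01 -9.70409721e-01  1.47927051e-03]
 [-7.53942546e-04 -1.33677766e-03 -9.99998822e-01]] [  15.72659267    5.23354679  -39.45002442  101.72993396    3.3621836
   74.23762037 -128.49237123]
```

View pics/w2.png

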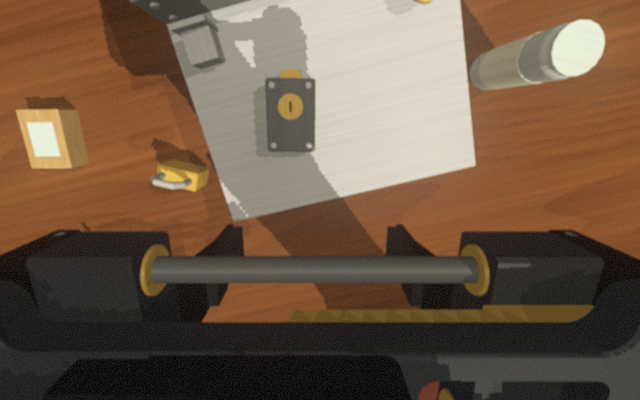

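The wrist view shows the lock-case top at about (265,79), (314,79), (315,151), (267,151), almost aligned with the tool. The shelf's front corners are at (234,220) and (475,166), and the keeper is at (200,45).

Run:
```python
from h import *
o=np.load('w2o.npz')
L=wplane(o,[(265,79),(314,79),(315,151),(267,151)],.116);print(L.round(4),L.mean(0).round(4))
v=L[0]+L[1]-L[2]-L[3];print(np.degrees(np.arctan2(v[1],v[0])),np.linalg.norm(v)/2)
S=wplane(o,[(234,220),(475,166)],.09);v=S[0]-S[1];print(S.round(4),S.mean(0),np.degrees(np.arctan2(-v[0],v[1])),np.linalg.norm(v))
```

```text
[[0.5967 0.1652 0.116 ]
 [0.5865 0.1241 0.116 ]
 [0.5263 0.1381 0.116 ]
 [0.5369 0.1811 0.116 ]] [0.5616 0.1521 0.116 ]
-13.982081356815394 0.06187232402722071
[[ 0.4722  0.2417  0.09  ]
 [ 0.469  -0.0163  0.09  ]] [0.4705999  0.11268017 0.09      ] -0.6984362872322736 0.25807547394126823
```

Emit:
{"method": "arm_command", "body": {
  "increments": [
    {"x":38,"y":2,"z":0,"wx":0,"wy":0,"wz":0},
    {"x":38,"y":2,"z":0,"wx":0,"wy":0,"wz":0},
    {"x":0,"y":0,"z":0,"wx":0,"wy":0,"wz":0},
    {"x":0,"y":0,"z":-25,"wx":0,"wy":0,"wz":0},
    {"x":0,"y":0,"z":-25,"wx":0,"wy":0,"wz":0},
    {"x":0,"y":0,"z":-25,"wx":0,"wy":0,"wz":0},
    {"x":0,"y":0,"z":-25,"wx":0,"wy":0,"wz":0},
    {"x":0,"y":0,"z":-15,"wx":0,"wy":0,"wz":0},
    {"x":0,"y":0,"z":-12,"wx":0,"wy":0,"wz":0},
    {"x":0,"y":0,"z":0,"wx":0,"wy":0,"wz":0}
  ]
}}

```text
time_s: 4.08
eef_pos: [0.562, 0.1481, 0.1171]
eef_rot: [[0.969, -0.246, -0.001], [-0.246, -0.969, -0.0], [-0.001, 0.0, -1.0]]
wrist_force: [-0.3, 1.1, -0.2]
grip_width: 0.0869
finger_force: 0.0
```

Emit:
{"method": "arm_command", "body": {
  "increments": [
    {"x":0,"y":0,"z":0,"wx":0,"wy":0,"wz":0},
    {"x":0,"y":0,"z":0,"wx":0,"wy":0,"wz":0},
    {"x":0,"y":0,"z":0,"wx":0,"wy":0,"wz":0},
    {"x":0,"y":0,"z":0,"wx":0,"wy":0,"wz":0}
  ],
  "jaw": 50
}}

```text
time_s: 4.58
eef_pos: [0.5625, 0.1484, 0.1177]
eef_rot: [[0.969, -0.246, 0.0], [-0.246, -0.969, 0.0], [0.0, -0.0, -1.0]]
wrist_force: [-0.2, 0.4, -0.2]
grip_width: 0.0559
finger_force: 0.0
```

Emit:
{"method": "arm_command", "body": {
  "increments": [
    {"x":0,"y":0,"z":0,"wx":0,"wy":0,"wz":0},
    {"x":0,"y":-3,"z":0,"wx":0,"wy":0,"wz":1},
    {"x":0,"y":-4,"z":0,"wx":0,"wy":0,"wz":1.5},
    {"x":0,"y":-4,"z":0,"wx":0,"wy":0,"wz":1.5},
    {"x":0,"y":-5,"z":0,"wx":0,"wy":0,"wz":2},
    {"x":0,"y":-5,"z":0,"wx":0,"wy":0,"wz":2},
    {"x":0,"y":-5,"z":0,"wx":0,"wy":0,"wz":2},
    {"x":0,"y":-5,"z":0,"wx":0,"wy":0,"wz":2},
    {"x":0,"y":-4,"z":0,"wx":0,"wy":0,"wz":2},
    {"x":0,"y":-3,"z":0,"wx":0,"wy":0,"wz":0}
  ]
}}

```text
time_s: 5.82
eef_pos: [0.5624, 0.1101, 0.1176]
eef_rot: [[1.0, -0.004, 0.0], [-0.004, -1.0, 0.0], [0.0, -0.0, -1.0]]
wrist_force: [0.8, 2.1, 0.7]
grip_width: 0.0503
finger_force: 0.7
```

Emit:
{"method": "arm_command", "body": {
  "increments": [
    {"x":0,"y":0,"z":0,"wx":0,"wy":0,"wz":0},
    {"x":0,"y":0,"z":0,"wx":0,"wy":0,"wz":0}
  ]
}}

```text
time_s: 6.08
eef_pos: [0.5623, 0.1101, 0.1175]
eef_rot: [[1.0, -0.005, -0.0], [-0.005, -1.0, -0.0], [-0.0, 0.0, -1.0]]
wrist_force: [-0.3, -0.8, -0.7]
grip_width: 0.05
finger_force: 0.0
```

Emit:
{"method": "arm_command", "body": {
  "increments": [
    {"x":0,"y":0,"z":0,"wx":0,"wy":0,"wz":0},
    {"x":0,"y":0,"z":0,"wx":0,"wy":0,"wz":0},
    {"x":0,"y":0,"z":20,"wx":0,"wy":0,"wz":0},
    {"x":0,"y":0,"z":35,"wx":0,"wy":0,"wz":0},
    {"x":0,"y":0,"z":35,"wx":0,"wy":0,"wz":0},
    {"x":-30,"y":0,"z":37,"wx":0,"wy":0,"wz":0},
    {"x":-36,"y":0,"z":0,"wx":0,"wy":0,"wz":0},
    {"x":-10,"y":0,"z":0,"wx":0,"wy":0,"wz":0},
    {"x":0,"y":0,"z":0,"wx":0,"wy":0,"wz":0},
    {"x":0,"y":0,"z":0,"wx":0,"wy":0,"wz":0}
  ],
  "jaw": 70
}}

```text
time_s: 7.32
eef_pos: [0.4871, 0.1103, 0.2447]
eef_rot: [[1.0, -0.005, 0.0], [-0.005, -1.0, 0.0], [0.0, -0.0, -1.0]]
wrist_force: [-0.5, -0.5, 0.1]
grip_width: 0.0696
finger_force: 0.0
```

Run:
```python
from h import *
o=r.get_obs();np.savez('w3o.npz',eef_pos=o['eef_pos'],eef_rot=o['eef_rot'])
p,d=snap('wrist','w3')
print(o['eef_pos'],o['joints'])
```

```text
[0.48709708 0.11025683 0.24465451] [  22.67214689    4.29017698  -41.93747002  102.65164483    2.96038696
   74.15694736 -110.27060928]
```

View pics/w3.png

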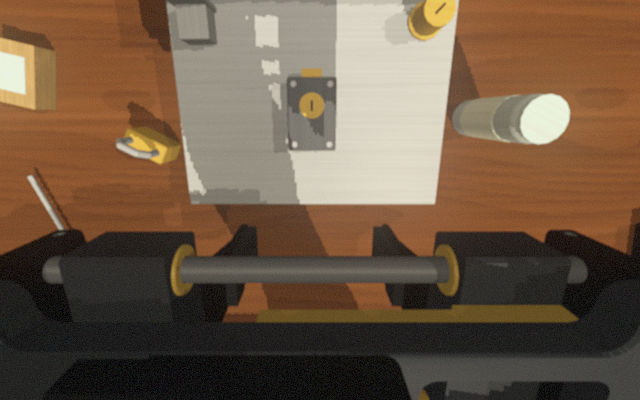

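The lock case is now square to the shelf, at (288–336, 77–151), and centred: its middle column is 312 against 313.5 for the shelf. I'll narrow the jaw to make a fork, lower it behind the lock, and push.

Emit:
{"method": "arm_command", "body": {
  "increments": [
    {"x":0,"y":1,"z":0,"wx":0,"wy":0,"wz":0},
    {"x":0,"y":0,"z":-20,"wx":0,"wy":0,"wz":0},
    {"x":0,"y":0,"z":-20,"wx":0,"wy":0,"wz":0},
    {"x":0,"y":0,"z":-20,"wx":0,"wy":0,"wz":0},
    {"x":0,"y":0,"z":-20,"wx":0,"wy":0,"wz":0},
    {"x":0,"y":0,"z":-20,"wx":0,"wy":0,"wz":0},
    {"x":0,"y":0,"z":-15,"wx":0,"wy":0,"wz":0},
    {"x":0,"y":0,"z":-12,"wx":0,"wy":0,"wz":0},
    {"x":0,"y":0,"z":0,"wx":0,"wy":0,"wz":0},
    {"x":0,"y":0,"z":0,"wx":0,"wy":0,"wz":0}
  ],
  "jaw": 18
}}

```text
time_s: 8.62
eef_pos: [0.4867, 0.1116, 0.1181]
eef_rot: [[1.0, -0.004, 0.001], [-0.004, -1.0, 0.0], [0.001, -0.0, -1.0]]
wrist_force: [-0.4, -0.8, 0.9]
grip_width: 0.018
finger_force: 0.0
```

Emit:
{"method": "arm_command", "body": {
  "increments": [
    {"x":10,"y":0,"z":0,"wx":0,"wy":0,"wz":0},
    {"x":10,"y":0,"z":0,"wx":0,"wy":0,"wz":0},
    {"x":8,"y":0,"z":0,"wx":0,"wy":0,"wz":0},
    {"x":8,"y":0,"z":0,"wx":0,"wy":0,"wz":0},
    {"x":8,"y":0,"z":0,"wx":0,"wy":0,"wz":0},
    {"x":8,"y":0,"z":0,"wx":0,"wy":0,"wz":0},
    {"x":8,"y":0,"z":0,"wx":0,"wy":0,"wz":0},
    {"x":8,"y":0,"z":0,"wx":0,"wy":0,"wz":0},
    {"x":8,"y":0,"z":0,"wx":0,"wy":0,"wz":0},
    {"x":8,"y":0,"z":0,"wx":0,"wy":0,"wz":0}
  ]
}}

```text
time_s: 9.88
eef_pos: [0.5709, 0.1114, 0.1175]
eef_rot: [[1.0, -0.005, 0.0], [-0.005, -1.0, 0.0], [0.0, -0.0, -1.0]]
wrist_force: [-1.3, -0.4, 0.8]
grip_width: 0.018
finger_force: 0.5
```

Run:
```python
from h import *
p,d=snap('top','t2')
c=cv2.resize(p[95:225,215:365],None,fx=5,fy=5,interpolation=cv2.INTER_CUBIC)
s,_=snap('scene','s2'); c2=cv2.resize(s[140:290,270:470],None,fx=4,fy=4)[:, :]
cv2.imwrite('pics/c2.png',c2[:,:,::-1]); o=r.get_obs();print(o['eef_pos'],o['wrist_force'],o['grip_width'])
```

```text
[0.57134207 0.11136953 0.11756755] [ 0.19350714  0.63837778 -0.20197664] 0.01793620205006314
```

View pics/c2.png

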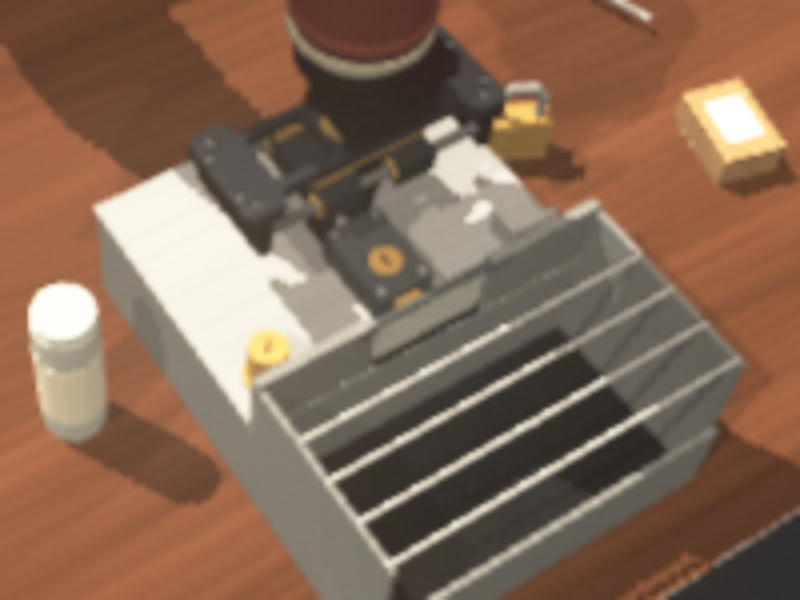

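The scene crop shows the fork behind the lock case at (380,260), with the bolt at (405,297) facing the middle of the flap (372–485). I'll keep pushing.

Emit:
{"method": "arm_command", "body": {
  "increments": [
    {"x":7,"y":0,"z":0,"wx":0,"wy":0,"wz":0},
    {"x":7,"y":0,"z":0,"wx":0,"wy":0,"wz":0},
    {"x":7,"y":0,"z":0,"wx":0,"wy":0,"wz":0},
    {"x":7,"y":0,"z":0,"wx":0,"wy":0,"wz":0},
    {"x":7,"y":0,"z":0,"wx":0,"wy":0,"wz":0},
    {"x":7,"y":0,"z":0,"wx":0,"wy":0,"wz":0},
    {"x":7,"y":0,"z":0,"wx":0,"wy":0,"wz":0},
    {"x":7,"y":0,"z":0,"wx":0,"wy":0,"wz":0},
    {"x":7,"y":0,"z":0,"wx":0,"wy":0,"wz":0},
    {"x":4,"y":0,"z":0,"wx":0,"wy":0,"wz":0}
  ]
}}

```text
time_s: 11.22
eef_pos: [0.6378, 0.1114, 0.1175]
eef_rot: [[1.0, -0.005, 0.0], [-0.005, -1.0, 0.0], [0.0, -0.0, -1.0]]
wrist_force: [-2.6, 0.3, 1.1]
grip_width: 0.018
finger_force: 1.1
```

Emit:
{"method": "arm_command", "body": {
  "increments": [
    {"x":4,"y":0,"z":0,"wx":0,"wy":0,"wz":0},
    {"x":3,"y":0,"z":0,"wx":0,"wy":0,"wz":0},
    {"x":0,"y":0,"z":0,"wx":0,"wy":0,"wz":0},
    {"x":0,"y":0,"z":0,"wx":0,"wy":0,"wz":0}
  ]
}}

```text
time_s: 11.72
eef_pos: [0.6444, 0.1114, 0.1175]
eef_rot: [[1.0, -0.005, 0.0], [-0.005, -1.0, 0.0], [0.0, -0.0, -1.0]]
wrist_force: [-0.1, 0.8, -0.5]
grip_width: 0.0179
finger_force: 0.0
```

Run:
```python
from h import *
s,_=snap('scene','s3'); c2=cv2.resize(s[140:290,270:470],None,fx=4,fy=4)
cv2.imwrite('pics/c3.png',c2[:,:,::-1]); o=r.get_obs();print(o['eef_pos'],o['wrist_force'],o['grip_width'])
```

```text
[0.64432622 0.11138524 0.11753183] [-0.06154994 -0.18897361 -0.55349202] 0.01800446077279254
```

View pics/c3.png

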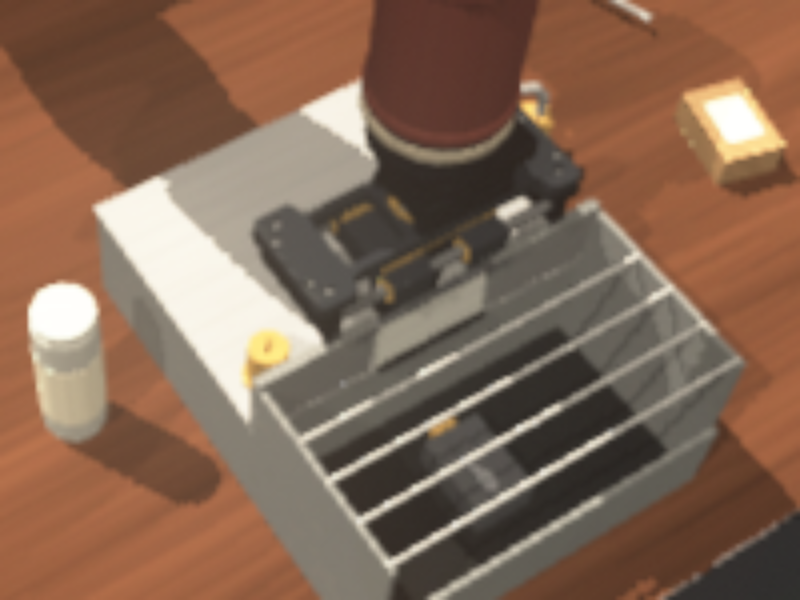

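The lock case lies in the tub at (475,465), and the flap hangs shut at (430,320). Now I draw back and lift clear.

Emit:
{"method": "arm_command", "body": {
  "increments": [
    {"x":-15,"y":0,"z":0,"wx":0,"wy":0,"wz":0},
    {"x":-25,"y":0,"z":0,"wx":0,"wy":0,"wz":0},
    {"x":-30,"y":0,"z":0,"wx":0,"wy":0,"wz":0},
    {"x":-30,"y":0,"z":0,"wx":0,"wy":0,"wz":0},
    {"x":-20,"y":0,"z":15,"wx":0,"wy":0,"wz":0},
    {"x":-20,"y":0,"z":35,"wx":0,"wy":0,"wz":0},
    {"x":0,"y":0,"z":40,"wx":0,"wy":0,"wz":0},
    {"x":0,"y":0,"z":35,"wx":0,"wy":0,"wz":0},
    {"x":0,"y":0,"z":0,"wx":0,"wy":0,"wz":0},
    {"x":0,"y":0,"z":0,"wx":0,"wy":0,"wz":0}
  ]
}}

```text
time_s: 13.02
eef_pos: [0.5041, 0.1113, 0.2421]
eef_rot: [[1.0, -0.005, -0.0], [-0.005, -1.0, -0.0], [-0.0, 0.0, -1.0]]
wrist_force: [-0.3, -0.1, -1.0]
grip_width: 0.0179
finger_force: 0.0
```

Run:
```python
from h import *
s,_=snap('scene','s4'); c2=cv2.resize(s[140:290,270:470],None,fx=4,fy=4)
cv2.imwrite('pics/c4.png',c2[:,:,::-1])
```

```text
(no output)
```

View pics/c4.png

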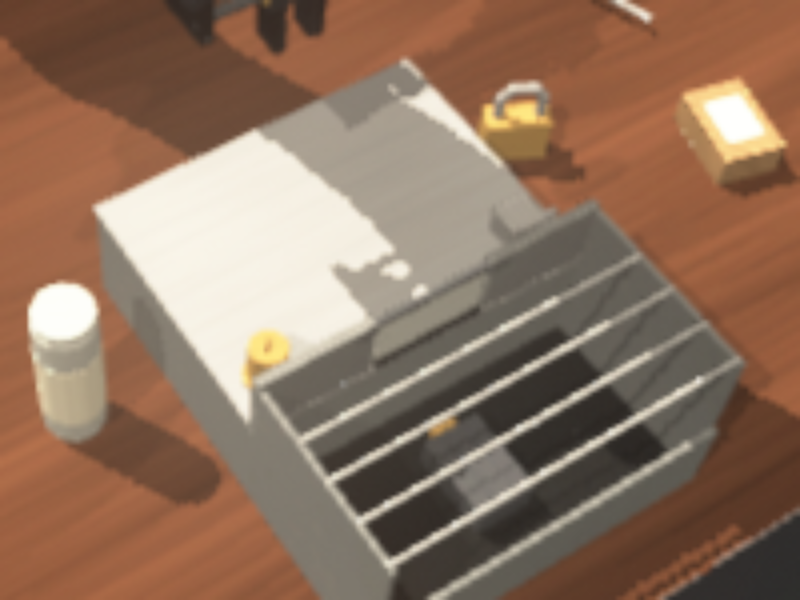

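The flap is shut at (430,320), the lock case is in the tub at (475,465), and the shelf is clear with the bystanders in place. I'm handing the job in.

```bash
python3 -c "
from plant import r
print(r.close_job())"
```

```text
the job is handed in; nothing more can be done
None
```

I pushed the lock case through the flap into the tub; the final picture showed the flap hanging shut, the arm clear and the visible bystanders in place, and I handed the job in at about 13 s.

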